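# Load the culture-jar holder and latch its spring pusher

## Task

Stand the loose culture jar in the free gap of the jar holder's lane, between the pusher plate and the two jars already there. Then push the spring pusher fully in so that it drives the jars up as one row, slide its handle sideways in front of the catch block as far as it goes so that the pusher stays trapped, and let go. Do not tip a jar, and leave everything else on the bench where it stands.

Things in the scene. Friction and masses are not known exactly. Their poses are not given: they have to be found in the camera images.
- rack: Fixed aluminium jar holder, 390 x 86 mm; it lies across, handle end to the robot's right. Origin at table height; x along the lane from handle end to end stop, y towards the robot, z up. Positions below are in this frame, in mm. Lane floor z = 10; side rails from x = -75 on, inner faces y = +-31, tops z = 36; end stop face x = 151, top z = 65. Guide housing of the pusher rod: x -120 to -95, 82 wide, top z = 44.
- lane_gap (a point): Middle of the free gap of the lane, on its floor, at (-28, 0, 10) of the holder. The gap runs from the pusher plate (x = -63 while the pusher is out) to the nearer jar.
- bar (a point): Middle of the underside, at (-126, 0, 178), of the white light bar over the handle's path: x -145 to -107, y -135 to +135, top z = 200, on posts at y = +-125 (14 wide, x -134 to -118). The handle ends up beneath the bar, where an upright gripper would hit it: lean the gripper back towards the holder's handle end by 35 to 45 degrees, fingers pointing down and along +x.
- catch (a point): Steel catch block on the holder, x -220 to -157, y +26 to +70, top z = 46. The point is the middle of its front (+x) face at (-157, 48, 28).
- pusher (a joint): Travel of the steel spring pusher along the holder's +x, m: 0 out (start), 0.044 at its inner stop. Its plate (50 mm wide, z 14 to 70, front face at x = -63 + travel) pushes the jars. Spring 5.5 N out, 10 N in, plus 1 to 2 N friction per jar, so a springy arm must push on until it is in; untrapped it springs back. Fully in, the three jars just fit up to the end stop.
- keeper (a joint): Keeper's place along the holder's +y, m: range -0.016 to 0.032, starts from -0.014 to 0.002; 1 N friction. It is a steel block (24 in x, 40 in y, z 28 to 46) riding on the pusher's rear end, and carries the handle. The catch block stops it at 0.006 until the pusher is in by 0.040; then it slides on to 0.032, in front of the catch, which holds the pusher at about 0.040 when let go.
- handle (a point): Grip point of the handle on the keeper: an upright black paddle, 24 mm in x, 16 mm thick in y (grip it across this), z 46 to 108; the point is in its middle at z = 85. It lies at x = -185 + pusher travel, y = keeper position. Pushing it along +x pushes the pusher in.
- jar_loose: The loose culture jar: glass, 56 mm diameter, 95 mm high, straight side up to z = 65, then a shoulder and a grey screw lid 50 mm in diameter (the top 16 mm). Origin: centre of its underside. About 0.2 kg. It stands on the bench left or right of the holder.
- jar_mid: A jar like jar_loose, already in the lane, between the gap and jar_far. Origin: centre of its underside.
- jar_far: A jar like jar_loose, already in the lane near the end stop. Origin: centre of its underside.
- beaker: Bystander: open glass beaker, 72 mm diameter, 95 mm high, on the other side of the holder. Origin: centre of its underside.
- wash_bottle: Bystander: white plastic bottle, 64 mm diameter, 170 mm high. Origin: centre of its underside.
- squat_jar: Bystander: squat wide jar with a black lid, 86 mm diameter, 70 mm high. Origin: centre of its underside.
- weight: Bystander: flat black disc, 100 mm diameter, 24 mm high. Origin: centre of its underside.
- glass_plates: Bystander: stack of glass plates, 90 x 120 x 18 mm. Origin: centre of its underside.
- wrench: Bystander: steel wrench, about 200 mm long, lying flat. Origin: middle of its underside.
Things that resemble listed ones, but are neither listed nor needed, are in the scene too. What is shaped like the jar_mid but red is not meant.

How it is judged (in metres and radians):
On the way, in this order (a step that is already met when the one before it is completed fails the run):
1. the loose jar stands upright in the lane in front of the pusher plate, let go (x of jar_loose in the frame of rack between -0.045 and 0.135 m and y of jar_loose in the frame of rack between -0.012 and 0.012 m and height (world z) of jar_loose below 0.016 m and angle between jar_loose's own z axis and vertical below 0.12 rad and contact force between the fingers and jar_loose below 0.1 N and value of joint pusher below 0.03 m), for 0.2 s.
2. the pusher is pressed fully in (40 mm or more) (value of joint pusher above 0.0385 m), for 0.1 s.
At the end, for the whole second after the job is handed in: The pusher is in by more than 37 mm and at rest, with the keeper slid to more than 18 mm, in front of the catch block; all three jars stand upright (within 0.12 rad) and at rest on the lane floor between pusher plate and end stop, within 12 mm of its centre line (value of joint pusher above 0.037 m and value of joint keeper above 0.018 m and velocity of joint pusher between -0.01 and 0.01 m/s and x of jar_loose in the frame of rack between -0.045 and 0.135 m and y of jar_loose in the frame of rack between -0.012 and 0.012 m and height (world z) of each of jar_loose, jar_mid, jar_far below 0.016 m and angle between each of jar_loose, jar_mid, jar_far's own z axis and vertical below 0.12 rad and linear speed of each of jar_loose, jar_mid, jar_far below 0.02 m/s and x of jar_mid in the frame of rack between -0.045 and 0.135 m and y of jar_mid in the frame of rack between -0.012 and 0.012 m and x of jar_far in the frame of rack between -0.045 and 0.135 m and y of jar_far in the frame of rack between -0.012 and 0.012 m); the robot touches nothing.
It fails at once if a culture jar is tipped over (angle between any of jar_loose, jar_mid, jar_far's own z axis and vertical above 0.7 rad).
It fails at once if another thing on the bench is pushed more than 30 mm from its place (distance of any of beaker, wash_bottle, squat_jar, weight, glass_plates, wrench from where it was at the start of the episode above 0.03 m).
It also fails if it takes over 61 s, if anything falls off the work surface, if the arm or the gripper's body presses on something with over 40 N, if the wrist force passes 120 N, or if a joint passes its speed limit or range.

## Robot

A 7-joint arm with a two-finger parallel gripper is mounted at the origin on the work surface. World frame = base frame: x ahead of the robot, y to its left, z up, the work surface at z = 0. Lengths are in mm, angles in rad, forces in N, time in s.
With the tool pointing down it reaches from about 425 to 1025 mm from the base axis. Payload 3.6 kg.
Tool frame: the origin (TCP) lies at the very end of the fingers, on their centre line; the grasp point (between the pads) lies 19 mm behind it; z points along the fingers, y is the direction in which the jaws open and shut (so a half turn about z gives the same grasp; the last joint's range is limited). The gripper opens to 85 mm and grips with 20 to 120 N. Pads are 22 mm wide; open, the fingers measure 114 mm over their backs; the gripper's body (76 mm by 85 mm) begins 54 mm behind the grasp point. The pads swing forward as they close: fully open they stand 13 mm farther back than shut.
Start: joints at [1.143, 0.591, 0.048, 1.609, -0.033, 0.943, -0.034], TCP at [237.537, -684.986, 231.302] pointing down, gripper open.
Joint ranges: [-2.69, 2.69], [-0.47, 2.24], [-1.27, 1.36], [0.19, 2.51], [-1.53, 4.68], [0.08, 2.07], [-3.09, 3.09]. Speed limits (rad/s): [2.57, 2.57, 3.14, 3.14, 3.14, 3.14, 3.14].

## Interface

Orientations are given as [roll, pitch, yaw] about the fixed x, y, z axes, in that order (R = Rz(yaw) Ry(pitch) Rx(roll)).
In Python, from plant import bot gives the robot as it stands. Calls block until the motion is done:
- bot.move_pose(position, orientation): joint-space move of the TCP to a pose.
- bot.line_to(position, feed=150, ori=None, guard=None): straight line of the TCP; ori=None keeps the orientation; feed is the mean speed in mm/s. With guard (N) it stops when the force on the tool has changed by that much, and returns True; else False.
- bot.move_j(angles): joint-space move.
- bot.command_gripper(opening, strength=None): finger opening in mm; strength is the grip in N (None keeps the last); returns when the fingers have stopped.
- bot.wait(seconds).
- bot.ik(position, orientation): joint angles nearest the present ones, or None.
- bot.observe(): the state.
- bot.camera(name): name is "scene" or "top"; returns a dict with "pixels" (384x512x3 uint8, red, green, blue), "fx", "fy", "cx", "cy" (pixels), "rvec" (rotation vector, rad) and "tvec" (3), from world to camera coordinates, as OpenCV has them. Camera axes: x right, y down, z forward; pixel columns grow to the right and rows downward; lengths in mm; the calibration is good to about 2 mm. A picture is of the moment at which its call begins. There is no depth.
A pose or a line that the arm cannot do raises bot.PlanningError and nothing moves.
- bot.sign_off(): hands the job in, once; it reports no verdict.
The state is a dict: "t": time; "qpos": joint angles; "qd": joint speeds; "tau": joint torques, N m; "eef_pos": TCP position; "ee_rot": TCP orientation; "ft_force": force on the tool from outside, world axes, zero at the start; "ft_torque": the same for the moment, N m; "gripper_width": finger opening in mm.
Only numpy, scipy, OpenCV 4.12 (cv2) and the standard library are available. Lean on these libraries where they do the work, as an engineer would, in place of code of your own. Each camera call takes 0.05 s, during which the arm holds its last target. There are 200 camera calls.

## Working session

There is one attempt and no reset: what is moved stays moved. The work goes in short steps, each a Python script; the robot and the scene stay as the last script left them, time stands still between calls to the robot, and variables do not carry over. Pictures are saved under pics/ and viewed, about 8 in all and at most 12, crops included, and the job is handed in when it is done.

```bash
mkdir -p pics; ls; python3 - <<'E'
from plant import bot
import cv2,numpy as np
for n in("scene","top"):
    c=bot.camera(n); cv2.imwrite(f"pics/{n}0.png",cv2.resize(c["pixels"][:,:,::-1],(800,600),interpolation=cv2.INTER_CUBIC)); cv2.imwrite(f"pics/{n}0_raw.png",c["pixels"][:,:,::-1])
    R=cv2.Rodrigues(np.array(c["rvec"]))[0]; print(n,c["fx"],c["fy"],c["cx"],c["cy"],(-R.T@np.array(c["tvec"])).round(1),R.round(3).tolist())
s=bot.observe(); print(s)
E
```

```text
pics
scene 355.2690964483914 355.2690964483914 252.42299786536822 194.9773458205812 [961.5 486.7 839.6] [[-0.739, 0.673, 0.019], [0.502, 0.569, -0.651], [-0.449, -0.472, -0.759]]
top 491.5069212438995 491.5069212438995 253.99516835972204 194.4079307641973 [ 213.    34.5 1643.3] [[-0.032, -0.999, -0.007], [-0.978, 0.033, -0.207], [0.207, -0.0, -0.978]]
{'t': 0.1, 'qpos': array([ 1.14351668,  0.59202899,  0.04829251,  1.60972367, -0.03332318,
        0.94269342, -0.0337236 ]), 'qd': array([-0.0001636 , -0.00218996, -0.00066428, -0.00192614,  0.00046548,
        0.00075516,  0.00222653]), 'tau': array([ 4.56082140e-03, -5.49993575e+01,  1.55341230e+00, -1.98823911e+01,
        9.74274793e-03,  3.85702311e-03,  6.60826615e-06]), 'eef_pos': array([ 237.29356308, -684.26195717,  230.24266419]), 'ee_rot': array([-3.13954598e+00,  8.99434340e-05,  3.33831796e-01]), 'ft_force': array([ 0.12884369, -0.26735297, -0.0604856 ]), 'ft_torque': array([ 0.04871311, -0.03001907,  0.02042455]), 'gripper_width': 85.48778425757524}
```

View pics/top0.png

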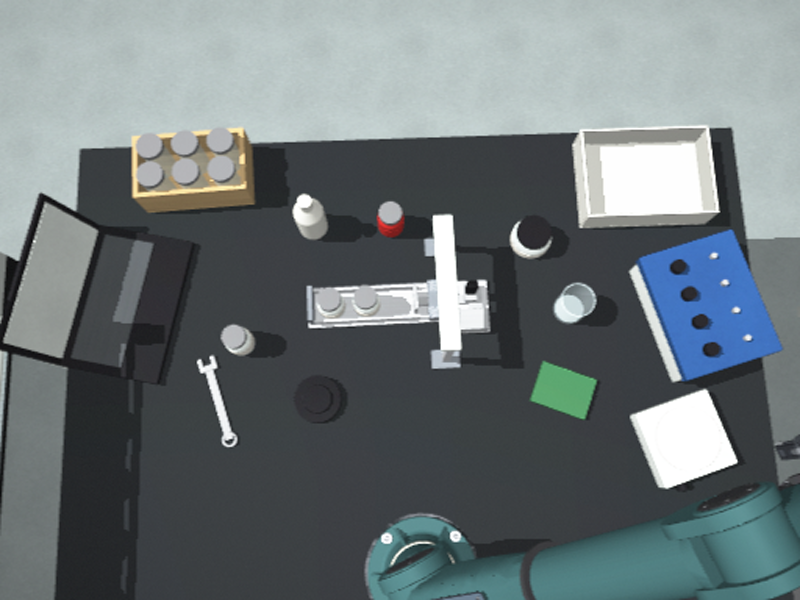

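View pics/scene0.png

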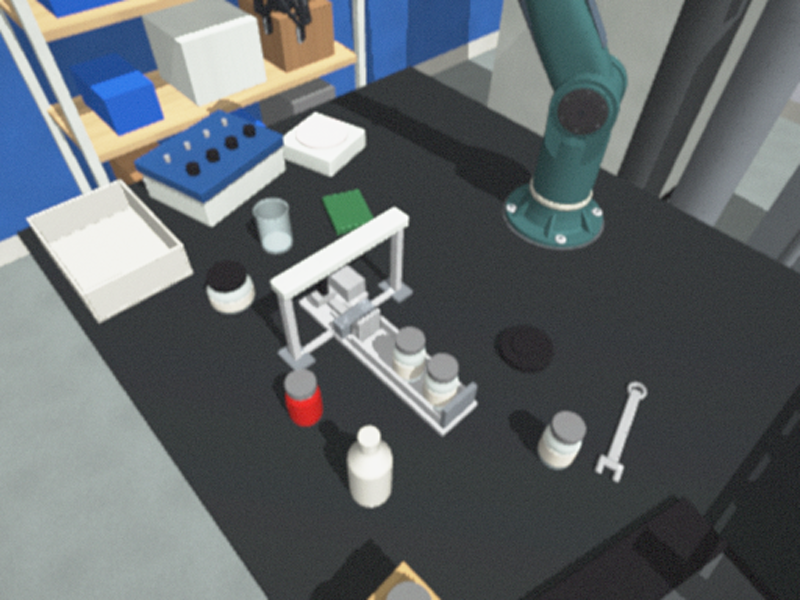

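The top view shows the loose jar's lid at (236,335), the lane jars at (329,300) and (365,297), the light bar from (443,215) to (452,348), and the black handle at (471,287). The rack's handle end points to world -y. Next I measure these.

```bash
cat > h.py <<'E'
import cv2,numpy as np
from plant import bot
def cam(n):
    c=bot.camera(n); c["R"]=cv2.Rodrigues(np.array(c["rvec"],float))[0]; c["t"]=np.array(c["tvec"],float).ravel()
    c["K"]=np.array([[c["fx"],0,c["cx"]],[0,c["fy"],c["cy"]],[0,0,1.]]); return c
def ray(c,u,v,z):
    d=c["R"].T@np.linalg.inv(c["K"])@np.array([u,v,1.]); o=-c["R"].T@c["t"]
    return (o+d*(z-o[2])/d[2])
def proj(c,P):
    p=c["K"]@(c["R"]@np.array(P,float)+c["t"]); return p[:2]/p[2]
def blobs(mask,amin=20):
    n,l,s,ce=cv2.connectedComponentsWithStats(mask.astype(np.uint8)); return [(ce[i].round(1),s[i]) for i in range(1,n) if s[i][4]>=amin],l
E
python3 - <<'E'
from h import *
for n,box in(("top",(130,125,330,235)),("scene",(165,125,385,310))):
    c=cam(n); im=c["pixels"].astype(int); x0,y0,x1,y1=box
    hsv=cv2.cvtColor(c["pixels"],cv2.COLOR_RGB2HSV).astype(int)
    print(n)
    m=(hsv[...,1]<30)&(hsv[...,2]>110)&(hsv[...,2]<175)
    for ce,s in blobs(cv2.morphologyEx(m.astype(np.uint8),cv2.MORPH_OPEN,np.ones((3,3))))[0]:
        if x0<ce[0]<x1 and y0<ce[1]<y1: print("grey",ce,s,ray(c,*ce,95).round(1))
    m=(im.min(2)>225)
    for ce,s in blobs(m,60)[0]:
        if x0<ce[0]<x1 and y0<ce[1]<y1: print("white",ce,s)
    m=(hsv[...,2]<45)
    k=4; cv2.imwrite(f"pics/{n}c.png",cv2.resize(c["pixels"][y0:y1,x0:x1,::-1],None,fx=800/(x1-x0)if n=="top" else 3.2,fy=800/(x1-x0) if n=="top" else 3.2,interpolation=cv2.INTER_CUBIC))
E
```

```text
top
grey [201.3 132.6] [195 129  12   8  62] [755.3 201.6  95. ]
grey [202.1 146.2] [195 138  14  15 140] [708.2 199.5  95. ]
grey [270.5 192.5] [268 190   6   6  36] [544.9 -19.3  95. ]
grey [310.6 206.1] [307 198   7  15  56] [ 496.1 -145.8   95. ]
grey [159.6 221.7] [157 218   6   8  28] [461.7 337.5  95. ]
grey [288.  228.2] [284 224  10   8  60] [427.3 -70.2  95. ]
white [192.8 133.5] [188 125  12  19 143]
white [288.6 184.7] [ 277  138   32   86 1423]
white [252.3 192.9] [207 182  68  24 304]
scene
grey [173.6 134.2] [162 128  23  12 219] [ 537.3 -335.1   95. ]
grey [251.3 168.2] [248 151   6  33 130] [452.8 -56.   95. ]
grey [216.  183.9] [210 178  13  13  78] [570.1 -75.5  95. ]
grey [258.1 188.1] [253 184  11   9  56] [491.3  15.   95. ]
grey [199.8 192.1] [197 189   7   7  32] [622.9 -80.9  95. ]
grey [225.3 206.2] [218 197  16  19 159] [601.9   4.5  95. ]
grey [255.2 219.8] [239 209  33  27 509] [572.5  91.2  95. ]
grey [191.4 240.2] [182 221  20  34 442] [733.7  32.6  95. ]
grey [278.2 237.7] [264 226  29  29 462] [567.  170.5  95. ]
grey [293.7 257. ] [284 245  21  27 276] [578.4 234.7  95. ]
grey [279.2 265.9] [275 263   8   7  35] [621.7 228.5  95. ]
grey [363.9 273.2] [354 263  21  22 347] [487.1 374.1  95. ]
grey [348.7 284.8] [345 274   8  22 118] [537.5 368.5  95. ]
grey [226.9 287.3] [223 284   9   8  44] [748.5 188.2  95. ]
grey [225.6 309.8] [224 304   4  13  48] [784.  226.7  95. ]
white [217.1 161. ] [ 174  133   87   57 1284]
white [204.5 199.6] [193 192  20  17 114]
white [235.9 279.3] [230 273  13  13 128]
white [238.9 297.7] [227 287  23  20 305]
```

View pics/topc.png

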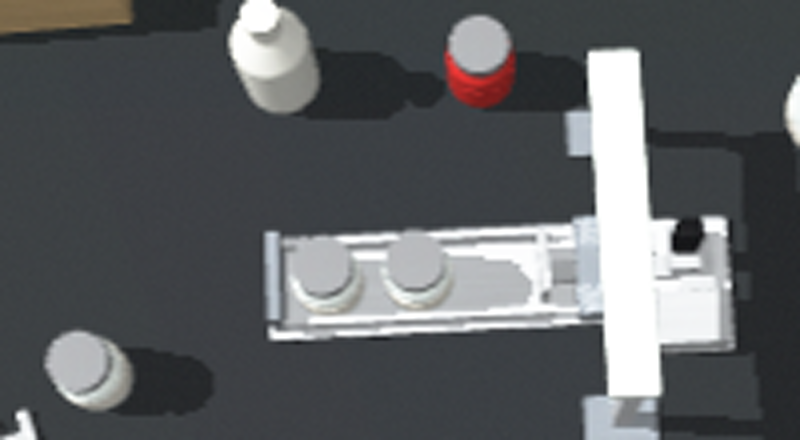

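View pics/scenec.png

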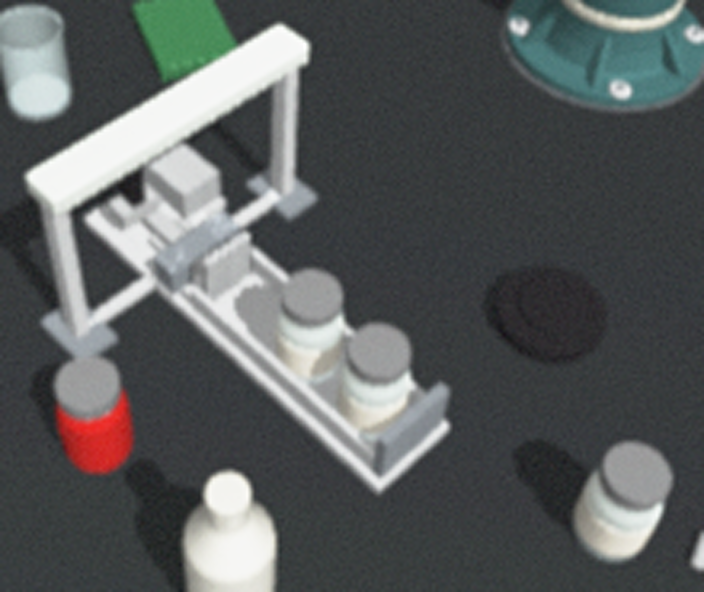

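```bash
cat > fit.py <<'E'
from h import *
T=cam("top");S=cam("scene")
t=lambda u,v,z:ray(T,130+u/4-.375,125+v/4-.375,z)
s=lambda u,v,z:ray(S,165+u/3.2-.35,125+v/3.2-.35,z)
if __name__=="__main__":
    for n,a,b in(("loose",(79,362),(637,474)),("mid",(415,263),(311,297)),("far",(323,267),(378,353)),("red",(480,44),(89,386))):
        print(n,t(*a,95).round(1),s(*b,95).round(1))
    obs=[(t(637,48,200),(-145,-135)),(t(588,50,200),(-107,-135)),(t(660,391,200),(-145,135)),
         (s(28,180,200),(-145,-135)),(s(57,210,200),(-107,-135)),(s(310,46,200),(-107,135)),(s(280,23,200),(-145,135))]
    W=np.array([o[0][:2] for o in obs]); P=np.array([o[1] for o in obs],float)
    a=W-W.mean(0); b=P-P.mean(0)
    # rack -> world
    th=np.arctan2((b[:,0]*a[:,1]-b[:,1]*a[:,0]).sum(),(b*a).sum())
    R=np.array([[np.cos(th),-np.sin(th)],[np.sin(th),np.cos(th)]]); o=W.mean(0)-R@P.mean(0)
    print("yaw",np.degrees(th),"o",o.round(1)); print("res",(W-(P@R.T+o)).round(1).tolist())
    inv=lambda p:(R.T@(p[:2]-o)).round(1)
    for n,p in(("mid t",t(415,263,95)),("mid s",s(311,297,95)),("far t",t(323,267,95)),("far s",s(378,353,95)),
      ("handle top t",t(690,221,108)),("endstop top t far-left",t(266,233,65)),("endstop t near",t(268,318,65)),("stop s a",s(447,387,65)),("stop s b",s(376,455,65)),("base corner s z0",s(380,491,0)),("base corner2 s",s(449,430,0)),("base t near-left",t(271,340,0)),("base t near-right",t(734,349,0)),("base t far right z10?",t(726,217,10))):
        print(n,inv(p))
    print("guide corners t z44",inv(t(576,217,44)),inv(t(581,318,44)))
E
python3 fit.py
```

```text
loose [484.  370.4  95. ] [486.5 373.2  95. ]
mid [555.9 100.1  95. ] [554.3  97.1  95. ]
far [555.1 174.4  95. ] [552.5 172.4  95. ]
red [739.3  42.1  95. ] [740.5  46.3  95. ]
yaw 91.67927784502373 o [558.5  65.5]
res [[-1.5, -3.6], [-0.7, -3.8], [1.7, -0.2], [-0.6, 2.9], [1.6, 4.7], [0.9, 0.8], [-1.5, -0.8]]
mid t [34.7  1.5]
mid s [31.7  3.3]
far t [1.089e+02 1.000e-01]
far s [107.    2.8]
handle top t [-188.   -16.2]
endstop top t far-left [157.1 -38.2]
endstop t near [158.2  33.2]
stop s a [155.2  35.9]
stop s b [157.8 -50.6]
base corner s z0 [161.3 -41.8]
base corner2 s [163.   42.4]
base t near-left [163.7  39.5]
base t near-right [-227.8   71.9]
base t far right z10? [-229.6  -40.9]
guide corners t z44 [-100.1  -40.7] [-98.2  45.4]
```

```bash
cat >> h.py <<'E'
from scipy.spatial.transform import Rotation as Ro
TH=np.radians(91.68); O=np.array([558.5,65.5,0]); RR=Ro.from_euler('z',TH).as_matrix()
def w(x,y,z): return O+RR@np.array([x,y,z],float)
def inv(p): return RR.T@(np.array(p)-O)
def ori(lean,flip=0):
    z=np.array([np.sin(lean),0,-np.cos(lean)]); y=np.array([0,-1. if flip else 1.,0]); x=np.cross(y,z)
    return Ro.from_matrix(RR@np.column_stack([x,y,z])).as_euler('xyz')
JL=np.array([485.3,371.8])
A=np.radians(40)
def hp(x,y,z=85,back=0,a=A):  # TCP for grasp point on handle; back = retreat along tool axis
    d=19-back; return w(x+d*np.sin(a),y,z-d*np.cos(a))
E
python3 - <<'E'
from h import *
print(bot.observe()["t"])
for f in(0,1):
    print(f,ori(0,f),ori(A,f))
    for n,p,o in(("jar",[*JL,33],ori(0,f)),("jarup",[*JL,180],ori(0,f)),("lane",w(-28,0,43),ori(0,f)),("laneup",w(-28,0,180),ori(0,f)),
      ("h back",hp(-185,-13,back=120),ori(A,f)),("h",hp(-185,-13),ori(A,f)),("hin",hp(-141,-13),ori(A,f)),("hend",hp(-139,35),ori(A,f))):
        q=bot.ik(p,o); print(n,np.round(p),None if q is None else np.round(q,2))
E
```

```text
0.3
0 [ 3.14159265  0.         -1.5414748 ] [ 3.14159265  0.6981317  -1.5414748 ]
jar [485. 372.  33.] [-0.05  1.01 -1.08  1.95  1.14  0.97  1.45]
jarup [485. 372. 180.] [-0.03  0.75 -1.07  1.88  0.79  1.01  1.71]
lane [559.  38.  43.] [-0.45  0.72  0.43  2.11 -0.68  0.45 -2.6 ]
laneup [559.  38. 180.] [-0.45  0.48  0.41  2.04 -0.3   0.68 -2.96]
h back [ 579. -184.  162.] [ 0.3   0.75  0.33  1.77 -0.81  1.28 -2.02]
h [ 577. -107.   70.] [ 0.27  0.83  0.22  1.88 -0.91  1.07 -1.95]
hin [575. -63.  70.] [ 0.22  0.81  0.19  1.93 -0.96  1.02 -1.96]
hend [527. -62.  70.] [ 0.26  0.78  0.17  2.03 -0.96  0.97 -1.89]
1 [3.14159265 0.         1.60011786] [ 3.14159265 -0.6981317   1.60011786]
jar [485. 372.  33.] [-0.54  0.74 -0.27  1.97  0.39  0.48 -1.06]
jarup [485. 372. 180.] [-0.23  0.61 -0.72  1.89  0.53  0.84 -1.2 ]
lane [559.  38.  43.] [ 0.01  0.68 -0.22  2.09  0.34  0.41 -0.45]
laneup [559.  38. 180.] [ 0.15  0.48 -0.4   2.01  0.28  0.7  -0.4 ]
h back [ 579. -184.  162.] [ 0.91  0.8  -0.63  1.74 -0.23  1.02  0.55]
h [ 577. -107.   70.] [ 0.84  0.91 -0.65  1.86 -0.21  0.78  0.53]
hin [575. -63.  70.] [ 0.79  0.89 -0.66  1.9  -0.25  0.71  0.52]
hend [527. -62.  70.] [ 0.83  0.87 -0.66  2.   -0.28  0.66  0.57]
```

```bash
python3 - <<'E'
from h import *
o=ori(0,1)
bot.line_to([237,-680,350],feed=300)
bot.move_pose(w(-28,0,340),o); bot.move_pose([*JL,200],o)
print(bot.observe()["eef_pos"].round(1))
bot.line_to([*JL,34],feed=120); s=bot.observe(); print(s["t"],s["eef_pos"].round(1),s["ft_force"].round(1))
bot.command_gripper(50,30); s=bot.observe(); print(s["t"],s["eef_pos"].round(1),s["gripper_width"],s["ft_force"].round(1))
bot.line_to([*JL,170],feed=150); s=bot.observe(); print(s["t"],s["eef_pos"].round(1),s["gripper_width"],s["ft_force"].round(1))
bot.move_pose(w(-28,0,170),o); bot.wait(.3); s=bot.observe(); print(s["t"],s["eef_pos"].round(1),w(-28,0,170).round(1),s["ee_rot"].round(3))
for n,b in(("top",(180,125,330,235)),("scene",(165,125,315,237))):
    c=cam(n)["pixels"][b[1]:b[3],b[0]:b[2],::-1]; cv2.imwrite(f"pics/{n}2.png",cv2.resize(c,None,fx=4,fy=4,interpolation=cv2.INTER_CUBIC))
a,b=[cv2.imread(f"pics/{n}2.png") for n in("top","scene")]
cv2.imwrite("pics/both2.png",cv2.resize(np.vstack([a,b]),None,fx=.67,fy=.67))
E
```

```text
[486.7 370.3 200.2]
6.5417 [485.7 372.3  34.8] [-1.2 -0.4  0.4]
6.9333 [485.5 372.   34.8] 55.28609002739338 [-0.9 -1.2  6.1]
7.9917 [484.8 371.  169. ] 54.88509473220647 [ 0.5  0.  -1.4]
9.5833 [559.3  38.7 170.1] [559.3  37.5 170. ] [ 3.141 -0.     1.602]
```

View pics/both2.png

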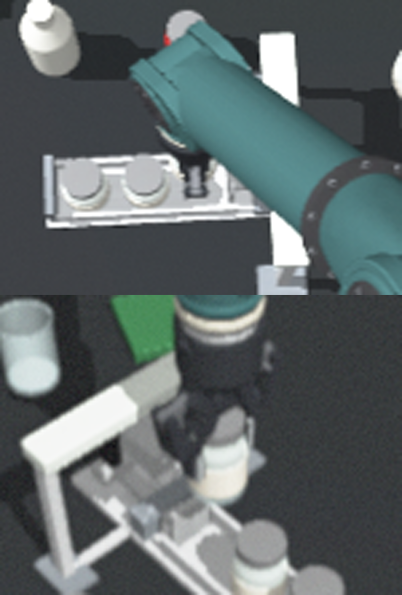

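The jar is held over the gap. In the scene view its lid is at about (225,425) of the picture. I lower it to just above the rails and check it there.

```bash
python3 - <<'E'
from h import *
print(bot.line_to(w(-28,0,80),feed=100,guard=12)); bot.wait(.3); s=bot.observe(); print(s["t"],s["eef_pos"].round(1),inv(s["eef_pos"]).round(1),s["ft_force"].round(1))
a=cam("scene")["pixels"][150:250,190:310,::-1]; cv2.imwrite("pics/s3.png",cv2.resize(a,None,fx=5,fy=5,interpolation=cv2.INTER_CUBIC))
c=cam("scene")
# project expected outlines
for y in(-31,31): print("rail top edge",y,[((proj(c,w(x,y,36))-[190,150])*5).round() for x in(-60,0)])
print("jar bottom c",((proj(c,[*s["eef_pos"][:2],s["eef_pos"][2]-34])-[190,150])*5).round(),"lid c",((proj(c,[*s["eef_pos"][:2],s["eef_pos"][2]+61])-[190,150])*5).round())
E
```

```text
False
11.0333 [559.6  37.5  80.4] [-28.1  -0.2  80.4] [-0.3  0.3 -1.5]
rail top edge -31 [array([197., 339.]), array([270., 403.])]
rail top edge 31 [array([277., 280.]), array([350., 341.])]
jar bottom c [276. 331.] lid c [276. 220.]
```

View pics/s3.png

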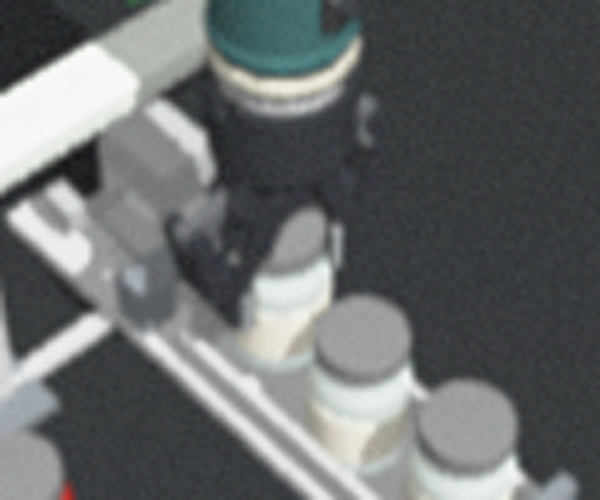

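The jar and rails appear where the calibration predicts: right glass edge at x≈332, rail inner edge at (197,339) to (270,403). I insert it with a force guard.

```bash
python3 - <<'E'
from h import *
g=bot.line_to(w(-28,0,42),feed=40,guard=5); s=bot.observe(); print(g,s["t"],s["eef_pos"].round(1),inv(s["eef_pos"]).round(1),s["ft_force"].round(1))
E
```

```text
True 11.95 [558.8  37.4  44.7] [-28.1   0.5  44.7] [-0.3  0.1  4.6]
```

```bash
python3 - <<'E'
from h import *
bot.command_gripper(85); bot.wait(.2); s=bot.observe(); print(s["t"],s["gripper_width"],s["ft_force"].round(1))
p=s["eef_pos"]; bot.line_to([p[0],p[1],200],feed=120); bot.line_to([p[0],p[1],340],feed=300)
c=cam("top"); im=cv2.imread("pics/top0_raw.png").max(2)[174:192,294:312]; print(im)
for u,v in((302,180),(302,179),(302,181)): print(u,v,inv(ray(c,u,v,108)).round(1))
c=cam("scene"); cv2.imwrite("pics/s4.png",cv2.resize(c["pixels"][150:280,190:330,::-1],None,fx=4,fy=4,interpolation=cv2.INTER_CUBIC))
print(bot.observe()["t"])
E
```

```text
12.5583 84.82597626425851 [ 1.  -0.1 -0.2]
[[ 67  66  66  67  67  68  66  68  66  67  66  67  66  68  65  67  67  66]
 [ 67  68  67  66  68  66  66  68  67  67  68  67  67  67  67  67  68  66]
 [ 67  67  67  66  68  68  67  67  67  66  66  66  68  67  67  66  67  66]
 [ 66  66  67  67  66  67  67  67  66  67  66  68  68  66  66  67  67  67]
 [ 66  67  67  68  68  66  68  66  66  66  68  77  88  89  87  85  81  70]
 [104 112 121 119 100  74  59  50  51  53  56 139 194 201 202 201 175 111]
 [239 249 253 252 229 118  32  32  31  33  33 120 236 253 253 253 248 183]
 [253 253 249 243 197  31  36  34  32  34  34  75 228 253 253 253 248 180]
 [253 253 246 219 151  33  38  39  40  36  35  74 226 252 252 252 247 184]
 [253 253 247 184  69  35  40  40  38  39  35  36 135 183 187 187 237 218]
 [253 253 246 174  32  25  29  30  28  26  24  52 130 173 185 191 190 142]
 [253 253 247 177  34  29  25  25  24  27  29 101 151 173 186 192 192 143]
 [253 253 248 180  30  27  25  23  25  22  53 131 168 174 187 193 192 158]
 [253 253 249 187  60  38  37  39  37  45 103 152 167 173 186 193 193 149]
 [242 252 245 224 180 126 127 127 126 139 161 168 166 170 182 191 191 150]
 [245 245 235 237 246 246 246 245 245 244 228 180 165 168 182 191 192 158]
 [246 245 236 231 242 246 246 245 244 244 234 194 166 164 180 191 191 160]
 [246 246 237 230 239 243 243 243 241 239 229 193 167 167 181 192 193 162]]
302 180 [-187.6  -15.7  108. ]
302 179 [-187.8  -19.   108. ]
302 181 [-187.3  -12.4  108. ]
14.725
```

View pics/s4.png

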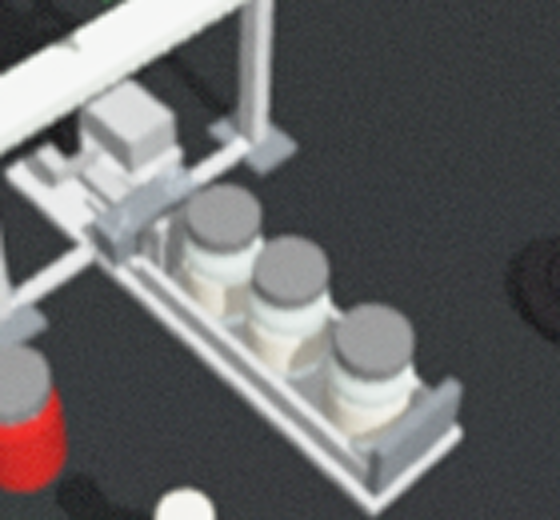

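The scene view shows all three jars upright in line, the loose one at (223,220) of the picture. Next is the handle.

```bash
python3 - <<'E'
from h import *
o=ori(A,1); X,Y=-186,-11.5
bot.move_pose(hp(X,Y,back=240),o); s=bot.observe(); print(s["t"],s["eef_pos"].round(1))
bot.command_gripper(60)
g=bot.line_to(hp(X,Y,back=70),feed=200,guard=12)
if not g: g=bot.line_to(hp(X,Y),feed=80,guard=8)
s=bot.observe(); print(g,s["t"],(inv(s["eef_pos"])-inv(hp(X,Y))).round(1),s["ft_force"].round(1))
if not g:
    bot.command_gripper(5,50); bot.wait(.2); s=bot.observe(); print(s["t"],(inv(s["eef_pos"])-inv(hp(X,Y))).round(1),(RR.T@s["ft_force"]).round(1),s["gripper_width"])
E
```

```text
15.9583 [ 580.4 -258.8  255.4]
False 18.3583 [-0.4 -0.4  0.2] [ 0.3 -0.5  0.7]
19.025 [-0.4 -0.3  0.2] [-1.4  0.2  3.1] 15.385094633099124
```

Fingers stopped at 15.4 mm, so the handle is gripped. Now push in and watch the force.

```bash
python3 - <<'E'
from h import *
X,Y=-186,-11.5
def rep(tag):
    s=bot.observe(); print(tag,round(s["t"],2),(inv(s["eef_pos"])-inv(hp(X,Y))).round(1),(RR.T@s["ft_force"]).round(1),round(s["gripper_width"],1)); return s
for d in(20,40,44,47,50,53):
    bot.line_to(hp(X+d,Y),feed=40); s=rep(d)
    if (RR.T@s["ft_force"])[0]<-40: break
bot.wait(.3); rep("w")
E
```

```text
20 19.68 [17.3 -1.6  0.2] [-7.3  0.2  6.1] 15.1
40 20.32 [36.1 -2.4  0.1] [-9.9 -0.3  7.2] 15.1
44 20.57 [39.6 -2.8  0.1] [-9.7  0.5  8.6] 15.3
47 20.82 [42.2 -2.9  0.1] [-11.1   0.2   8.7] 15.6
50 21.07 [43.7 -2.9  0. ] [-14.7   1.2  10.8] 15.6
53 21.32 [43.8 -3.1 -0.1] [-21.7   4.1  16.8] 15.7
w 21.62 [43.8 -3.1 -0.1] [-20.9   3.8  16.9] 15.3
```

Hard stop at 43.8 mm. Now slide sideways while keeping the push.

```bash
python3 - <<'E'
from h import *
X,Y=-186,-11.5
def rep(tag):
    s=bot.observe(); print(tag,round(s["t"],2),(inv(s["eef_pos"])-inv(hp(X,0))).round(1),(RR.T@s["ft_force"]).round(1),round(s["gripper_width"],1)); return s
f0=None
for y in(0,12,22,30,34,37,40,43,46):
    bot.line_to(hp(X+52,y),feed=40); s=rep(y); f=(RR.T@s["ft_force"])[1]
    f0=f if f0 is None else f0
    if f<f0-9: break
bot.wait(.3); rep("w")
E
```

```text
0 22.07 [43.9 -4.1 -0. ] [-17.7   1.7  13.9] 15.3
12 22.52 [44.   7.9 -0. ] [-18.6   0.3  13.9] 15.1
22 22.92 [44.1 17.8 -0.1] [-18.2   0.5  14. ] 15.4
30 23.27 [44.2 25.8 -0.1] [-18.5   1.   13.9] 15.4
34 23.52 [44.2 29.7 -0.1] [-19.7   1.   14. ] 15.7
37 23.77 [44.3 32.5 -0.1] [-18.3   1.5  15.2] 15.6
40 24.02 [44.3 33.5 -0. ] [-16.7  -3.8  11.9] 15.5
43 24.27 [44.2 33.6  0. ] [-13.4  -9.9   7.8] 15.5
w 24.57 [44.2 33.6  0. ] [-14.1  -8.6   7.1] 15.4
```

The keeper is at its end, 33.6 mm in my frame. Now ease off, release, back away and look.

```bash
python3 - <<'E'
from h import *
X=-186
def rep(tag):
    s=bot.observe(); print(tag,round(s["t"],2),(inv(s["eef_pos"])-inv(hp(X,0))).round(1),(RR.T@s["ft_force"]).round(1),round(s["gripper_width"],1)); return s
bot.line_to(hp(X+43,37),feed=40); bot.wait(.3); rep("eased")
bot.line_to(hp(X+40.5,35),feed=40); bot.wait(.3); s=rep("rest")
bot.command_gripper(50); bot.wait(.2); rep("open")
bot.line_to(hp(X+39,34,back=110),feed=120); bot.line_to(hp(X+39,34,back=240),feed=200)
bot.move_j([1.143,0.591,0.048,1.609,-0.033,0.943,-0.034]); bot.wait(.3); rep("away")
t=cam("top")["pixels"][150:235,195:325,::-1]; s=cam("scene")["pixels"][140:280,190:330,::-1]
a=cv2.resize(t,(780,510),interpolation=cv2.INTER_CUBIC); b=cv2.resize(s,(510,510),interpolation=cv2.INTER_CUBIC)
cv2.imwrite("pics/end.png",cv2.resize(np.hstack([a,b]),(800,316)))
E
```

```text
eased 25.28 [40.2 33.6  0.1] [-8.7 -1.3  5.9] 15.4
rest 25.83 [40.2 33.8  0.2] [-2.8 -3.5  3.8] 15.2
open 26.46 [40.7 35.3 -0. ] [ 0.1 -0.4  1. ] 49.7
away 30.57 [-566.2  342.   160.7] [ 0.6  0.1 -0.4] 50.2
```

View pics/end.png

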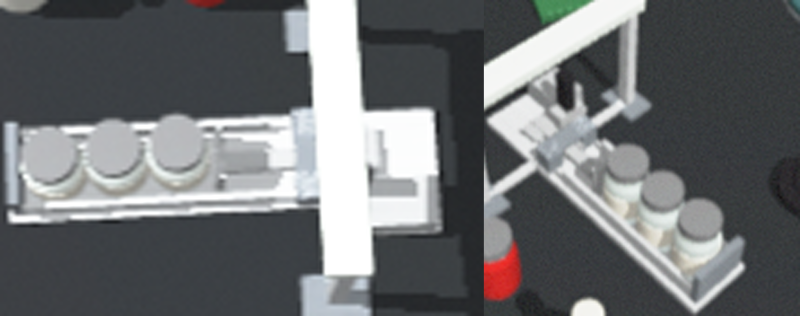

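The end view shows the three jars in one row and the handle beneath the bar. The lids at (50,155), (113,147) and (177,140) look slightly skewed to the lane, so I measure them before handing in.

```bash
python3 - <<'E'
from h import *
for n,box in(("top",(197,165,235,200)),("scene",(215,175,285,265))):
    c=cam(n); x0,y0,x1,y1=box
    g=cv2.resize(cv2.cvtColor(c["pixels"],cv2.COLOR_RGB2GRAY)[y0:y1,x0:x1],None,fx=6,fy=6,interpolation=cv2.INTER_CUBIC)
    k=c["fx"]/(c["R"]@w(60,0,105)+c["t"])[2]*25*6
    m=cv2.morphologyEx(((g>125)&(g<175)).astype(np.uint8),cv2.MORPH_OPEN,cv2.getStructuringElement(cv2.MORPH_ELLIPSE,(int(k),int(k*.8))))
    for ce,s in blobs(m,500)[0]:
        u,v=(ce+.5)/6-.5+[x0,y0]; print(n,s[2:5],inv(ray(c,u,v,105)).round(1))
E
```

```text
scene [  61   48 2320] [-69.9 -30.  105. ]
scene [ 115   96 8252] [  8.1  -4.8 105. ]
scene [ 111  105 9089] [ 64.7  -3.8 105. ]
scene [  52   97 3900] [109.7  -8.3 105. ]
```

```bash
python3 - <<'E'
from h import *
c=cam("top"); k=1290/800/6
for u,v in((177,137),(113,144),(50,154)): print(inv(ray(c,195+u*k-.4,150+v*k-.4,105)).round(1))
im=c["pixels"][176:204,196:256,::-1]; cv2.imwrite("pics/e2.png",cv2.resize(im,None,fx=13,fy=13,interpolation=cv2.INTER_CUBIC))
E
```

```text
[  5.4  -7.4 105. ]
[ 60.9  -4.7 105. ]
[115.5   0.7 105. ]
```

View pics/e2.png

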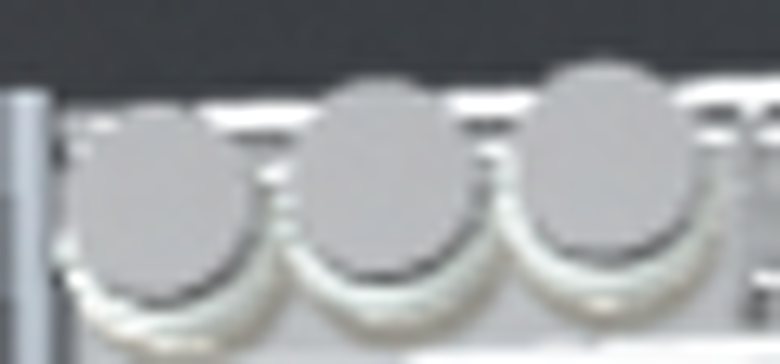

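```bash
python3 -c "
from plant import bot
bot.sign_off(); print(bot.observe()['t'])"
```

```text
the job is handed in; nothing more can be done
the job is handed in; nothing more can be done
```

I set the loose jar in the gap, pushed the pusher in, slid the handle sideways in front of the catch, let go and handed the job in. I don't know the verdict. The clock read about 31 s of the 61 s allowed at my last reading.

- **Jar:** I gripped the loose jar across its glass and lowered it into the gap. It touched the floor at the expected height.
- **Pusher and keeper:** With the gripper leaned back 40°, I pushed the handle until it stopped hard at 43.8 mm. I then slid it sideways until it stopped, at about 33.6 mm in my frame, where the keeper's limit is 32.
- **Trapped:** As I eased off, the pusher settled at about 40.2 mm and stayed there while the force on the handle fell away. After release the tool force was close to zero, and the arm drove away clear of everything.

**Last image checks:**
- **Position along the lane:** The top view put the jar centres at x ≈ 5, 61 and 116 mm. That is 55–56 mm apart, as expected for touching jars.
- **Upright:** All three jars look upright in both views.
- **Sideways offset:** The row is slightly skewed. The jars vary by about 6 mm, which fits the ±3 mm of play in the lane.

**Disagreements:**
- The two cameras differed by 2–4 mm on the same points, and the top view put the loose jar's lid at y ≈ −7 mm against −5 mm from the scene view. Both are within the 12 mm limit, but the lane allows only about 3 mm, so I take the rest as calibration error.
- The automatic lid detection found nothing in the top view, so I read those positions from the picture by eye. In the scene view it clipped the far jar's lid.

I did not measure the other things on the bench again at the end.

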